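# Brush out a beaker and hang the brush on its drip fork

### The arm

A 7-joint arm with a two-finger parallel gripper is mounted at the origin on a cart in front of the work surface, level with it; the furniture and walls round the work are solid. World frame = base frame: x ahead of the robot, y to its left, z up, the work surface at z = 0. Lengths are in mm, angles in rad, forces in N, time in s.
With the tool pointing down it reaches from about 425 to 950 mm from the base axis. Payload 4.7 kg.
Tool frame: the origin (TCP) lies at the very end of the fingers, on their centre line; the grasp point (between the pads) lies 19 mm behind it; z points along the fingers, y is the line along which they close (so a half turn about z gives the same grasp; the last joint's range is limited). The gripper opens to 87 mm and grips with 3 to 60 N. Pads are 19 mm wide; open, the fingers measure 117 mm over their backs; the gripper's body (75 mm by 190 mm) begins 51 mm behind the grasp point.
Start: joints at [1.093, 0.469, -0.049, 1.532, 0.024, 1.141, -0.082], TCP at [292.919, -608.151, 222.573] pointing down, gripper open.
Joint ranges: [-2.59, 2.59], [-0.33, 1.99], [-1.39, 1.29], [0.1, 2.45], [-1.04, 4.18], [0.21, 1.99], [-2.66, 2.66]. Speed limits (rad/s): [2.57, 2.57, 3.14, 3.14, 3.14, 3.14, 3.14].

### API

Orientations are given as a unit quaternion [w, x, y, z].
In Python, from rig import robot gives the robot as it stands. Calls block until the motion is done:
- robot.movep(position, orientation): joint-space move of the TCP to a pose.
- robot.move_straight(position, ori=None, vel=150, force_limit=None): straight line of the TCP; ori=None keeps the orientation; vel is the mean speed in mm/s. With force_limit (N) it stops when the force on the tool has changed by that much, and returns True; else False.
- robot.goto_joints(angles): joint-space move.
- robot.move_gripper(opening, force=None): finger opening in mm; force is the grip in N (None keeps the last); returns when the fingers have stopped.
- robot.dwell(seconds).
- robot.ik(position, orientation): joint angles nearest the present ones, or None.
- robot.sense(): the state.
- robot.read_camera(name): name is "side" or "top" or "wrist"; returns the picture (420x560x3 uint8, red, green, blue); there is no depth.
- robot.camera_info(name): a dict with "mtx" (3x3 intrinsics, pixels), "cam_to_world" (4x4, takes a point from camera to world coordinates). Camera axes: x right, y down, z forward; pixel columns grow to the right and rows downward; lengths in mm; the calibration is good to about 2 mm. A picture is of the moment at which its call begins: read the wrist's pose just before it. camera_info takes no time and is no camera call; for the wrist camera it gives the pose at the moment of the call.
A pose or a line that the arm cannot do raises robot.IKError and nothing moves.
- robot.finish_job(): hands the job in; it is judged then, once.
The state is a dict: "time": time; "joint_pos": joint angles; "joint_vel": joint speeds; "joint_efforts": joint torques, N m; "position": TCP position; "tool_rot": TCP orientation; "wrist_force": force on the tool from outside, world axes, zero at the start; "moment": the same for the moment, N m; "finger_gap": finger opening in mm; "finger_force": force on a finger pad.
Only numpy, scipy, OpenCV 4.12 (cv2) and the standard library are available. Lean on these libraries where they do the work, as an engineer would, in place of code of your own. Each camera call takes 0.05 s, during which the arm holds its last target. There are 200 camera calls.

### The job

Take the blue-handled bottle brush out of its white pot and brush out the large glass beaker: down inside it to the bottom, up by well over half its depth, and down to the bottom again. Then slide the brush's thin neck between the two prongs of the steel drip stand and lower it gently, without dropping it, until its round splash disc rests on both prongs, behind their raised ends, with the brush hanging upright and let go. Leave the beaker standing upright in its place, and do not disturb the small red-capped jar or the white-capped amber bottle behind them.

Things in the scene. Friction and masses are not known exactly. Their poses are not given: they have to be found in the camera images.
- brush: Bottle brush, 60 g, starts upright in the pot, disc on the pot's rim. Origin: centre of the underside of its blue disc (50 mm diameter, 4 thick); z up along its axis; round. Blue handle 20 mm diameter, 4 to 66 mm above the origin: grip it from above. Below: steel neck 8 mm diameter, 45 long, then stiff white bristle head 32 mm diameter, 45 to 110 mm below the origin.
- brush_tip (a point): Lowest point of the bristle head, on the brush axis, 110 mm below the brush's origin.
- pot: White round pot with a blue band, fixed, 115 mm tall, tube 52 mm outside, 44 mm inside, foot 72 mm. Origin: centre of its underside. The brush has 6 mm of play in it; lift it straight up by at least 110 mm to clear it.
- beaker: Large clear glass beaker with spout, loose, 130 g, 95 mm tall, 70 mm outside, about 58 mm clear inside, inner floor 3 mm up. Origin: centre of its underside, z up. Stands right or left of the drip stand, the pot on the other side. (The smaller beaker at the back right, 71 mm tall, is not this one.)
- rack: Steel drip stand, fixed: grey base 110 x 90 x 8 mm, column at its back (+x) edge, on top a fork of two level prongs pointing along its own -x (to the robot, turned by its yaw). Origin: centre of the base's underside. Prongs: top faces 140 mm up, 8 mm wide and thick, 18 mm gap centred on y = 0, open at the front (x = -45 mm), closed at x = +10 mm. Column front at x = +36 mm.
- rack_seat (a point): Where the centre of the disc's underside belongs: midway between the prongs, level with their tops (140 mm up), at x = -4 mm in the stand's frame; axes as the stand's. Lips stand 6 mm above the prongs at their front ends (stand x = -45 to -39 mm): the disc must pass over them. Nothing on the stand is higher; carry the brush over it only with its tip above 150 mm.
- red_jar: Small ointment jar with a red cap, 49 mm diameter, 44 mm tall, loose, a bystander at the back left. Origin: centre of its underside.
- white_capped_bottle: Amber bottle with a white cap, 47 mm diameter, 112 mm tall, loose, a bystander at the back right. Origin: centre of its underside.
There are look-alikes about, which are no part of the job. There is more than one size of the brush; the one meant has the size given above.

How it is judged:
By the outcome, as a careful person would: the job done as asked, in the order asked, and still so for the second after the job is handed in, with the robot touching nothing.
It also fails if it takes over 59 s, if anything falls off the work surface, if the arm or the gripper's body presses on something with over 40 N, if the wrist force passes 120 N, or if a joint passes its speed limit or range.

## Working session

There is one attempt and no reset: what is moved stays moved. The work goes in short steps, each a Python script; the robot and the scene stay as the last script left them, time stands still between calls to the robot, and variables do not carry over. Pictures are saved under pics/ and viewed, at most 12 in all, crops included, and the job is handed in when it is done.

```bash
ls; mkdir -p pics
python3 - <<'E'
from rig import robot
import cv2,numpy as np
for n in ["side","top"]:
    im=robot.read_camera(n); cv2.imwrite(f"pics/{n}0.png",im[:,:,::-1]); 
    i=robot.camera_info(n); print(n,np.round(i["mtx"],1).tolist(),np.round(i["cam_to_world"],3).tolist())
print(robot.sense())
E
```

```text
pics
side [[384.7, 0.0, 279.6], [0.0, 384.7, 211.4], [0.0, 0.0, 1.0]] [[-0.989, -0.082, 0.122, 341.752], [-0.147, 0.503, -0.851, 779.274], [0.008, -0.86, -0.51, 584.734], [0.0, 0.0, 0.0, 1.0]]
top [[520.6, 0.0, 270.7], [0.0, 520.6, 201.9], [0.0, 0.0, 1.0]] [[-0.008, -0.985, 0.174, 253.693], [-1.0, 0.005, -0.014, -22.42], [0.013, -0.174, -0.985, 1395.782], [0.0, 0.0, 0.0, 1.0]]
{'time': 0.1, 'joint_pos': array([ 1.0930979 ,  0.46935884, -0.04858315,  1.53356462,  0.02411665,
        1.14101265, -0.08233992]), 'joint_vel': array([ 0.00045637, -0.00217564,  0.00059236, -0.00421509, -0.00135347,
       -0.00023458, -0.00041432]), 'joint_efforts': array([ 3.06683905e-04, -5.09171104e+01, -8.10045004e-02, -2.36829311e+01,
       -6.13412051e-02,  3.44705558e-02,  5.80202322e-05]), 'position': array([ 292.63856981, -607.66811777,  221.60983248]), 'tool_rot': array([-8.46581043e-04,  9.74929229e-01,  2.22513428e-01, -2.35269519e-04]), 'wrist_force': array([0.12483894, 0.82003152, 0.46072323]), 'moment': array([-0.00076356, -0.02356493, -0.02061492]), 'finger_force': 0.0, 'finger_gap': 87.3869666498575}
```

View pics/side0.png

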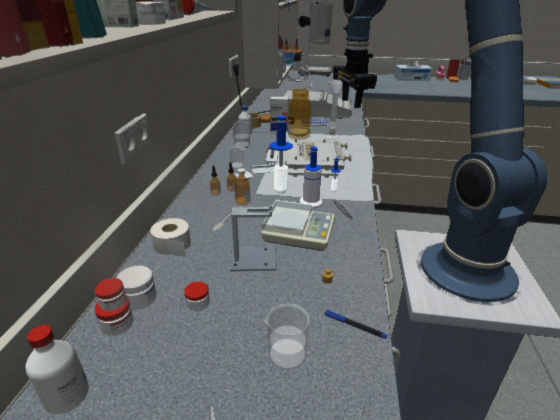

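View pics/top0.png

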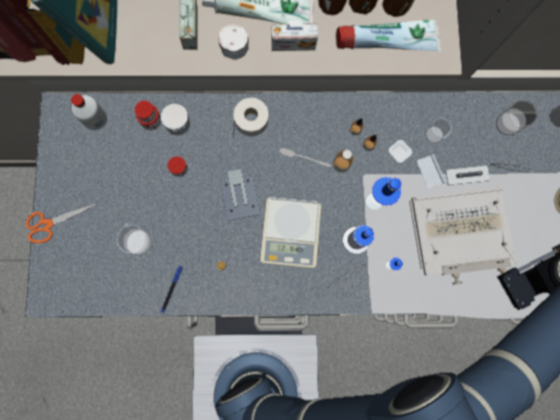

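```bash
cat > h.py <<'E'
from rig import robot
import cv2,numpy as np
def ray(info,p):
    T=np.array(info["cam_to_world"]);d=T[:3,:3]@np.linalg.inv(info["mtx"])@[p[0],p[1],1.]
    return T[:3,3],d/np.linalg.norm(d)
def onz(info,p,z):
    o,d=ray(info,p);return o+d*(z-o[2])/d[2]
def tri(rays):
    A=0;b=0
    for o,d in rays:
        P=np.eye(3)-np.outer(d,d);A=A+P;b=b+P@o
    x=np.linalg.solve(A,b)
    return x,[round(float(np.linalg.norm((np.eye(3)-np.outer(d,d))@(x-o))),1) for o,d in rays]
def proj(info,X):
    T=np.linalg.inv(info["cam_to_world"]);c=T[:3,:3]@np.array(X,float)+T[:3,3];q=np.array(info["mtx"])@c;return q[:2]/q[2]
def mask(im,lo,hi):
    return cv2.inRange(cv2.cvtColor(im,cv2.COLOR_RGB2HSV),lo,hi)
def blobs(m,amin=15):
    n,l,s,c=cv2.connectedComponentsWithStats(m)
    return [(s[i].tolist(),np.round(c[i],1).tolist()) for i in range(1,n) if s[i][4]>=amin]
BLUE=((105,150,60),(130,255,255))
RED=((0,180,60),(6,255,255))
E
python3 - <<'E'
from h import *
ims={n:cv2.cvtColor(cv2.imread(f"pics/{n}0.png"),cv2.COLOR_BGR2RGB) for n in("side","top")}
for n in ims:
    print(n,"blue",*[b for b in blobs(mask(ims[n],*BLUE))],sep="\n ")
a=ims["top"][165:285,330:430];b=ims["side"][105:225,250:350]
c=np.hstack([cv2.resize(x,None,fx=4,fy=4,interpolation=cv2.INTER_CUBIC) for x in(a,b)])
cv2.imwrite("pics/crop1.png",c[:,:,::-1])
E
```

```text
side
 blue
 ([412, 70, 18, 2, 34], [420.2, 70.5])
 ([277, 115, 9, 6, 38], [280.9, 117.5])
 ([270, 123, 23, 28, 341], [280.2, 138.0])
 ([311, 147, 6, 4, 18], [313.7, 148.1])
 ([305, 152, 16, 19, 149], [312.8, 163.1])
 ([331, 161, 10, 12, 54], [335.4, 167.7])
 ([325, 311, 20, 11, 91], [334.9, 315.6])
 ([381, 333, 6, 5, 19], [383.3, 335.2])
top
 blue
 ([373, 178, 28, 27, 525], [386.4, 190.6])
 ([355, 226, 18, 19, 253], [363.7, 235.2])
 ([391, 258, 11, 11, 96], [395.7, 263.4])
 ([174, 267, 7, 15, 40], [177.1, 274.4])
```

View pics/crop1.png

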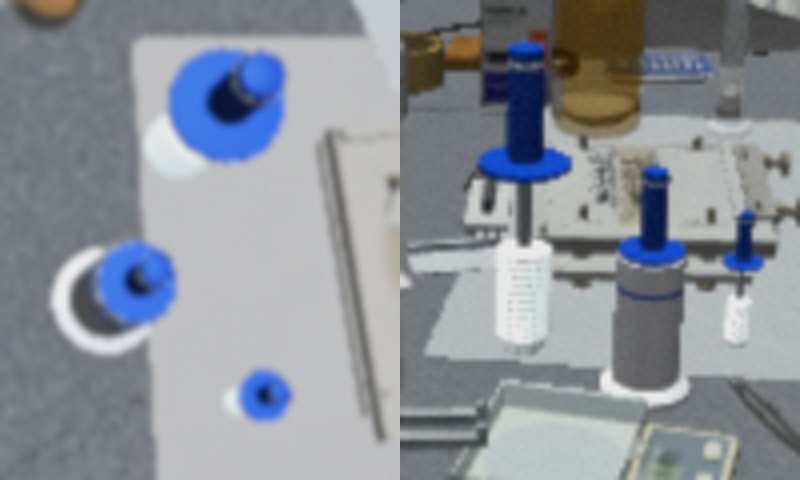

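The crop shows three blue brushes. In the top view they are at (386,190), large and free-standing; (364,236), in the white pot with the blue band; and (396,264), small and free-standing. The middle one is meant: it is the only one in a pot, and its disc is about 19 px wide, or 50 mm. Next I'll triangulate it, plus the beaker, stand and bystanders.

Run:
```python
from h import *
S=robot.camera_info("side");T=robot.camera_info("top")
def P(t,s): return [np.round(v,1) for v in tri([ray(T,t),ray(S,s)])]
print("disc",P((364,235.6),(313,167.3)))
print("handle top",P((368.7,232.3),(313.8,147.5)))
print("disc diam", 19/520.6*np.linalg.norm(onz(T,(364,235.6),119)-T["cam_to_world"][:3,3] if isinstance(T["cam_to_world"],np.ndarray) else 0))
print("red jar",P((177,166),(197,290)), "amber cap",P((347,155),(242,176)))
print("beaker base z3",onz(T,(137,241.5),3),onz(S,(288,351),3))
ims={n:cv2.cvtColor(cv2.imread(f"pics/{n}0.png"),cv2.COLOR_BGR2RGB) for n in("side","top")}
a=ims["top"][150:270,100:280];a=cv2.resize(a,None,fx=4.4,fy=4.4,interpolation=cv2.INTER_CUBIC)
cv2.imwrite("pics/crop2.png",a[:,:,::-1])
```

```text
disc [array([ 393.9, -270.5,  116.9]), array([0., 0.])]
handle top [array([ 394.8, -269.8,  179.1]), array([0., 0.])]
disc diam 47.740691935880704
red jar [array([593.7, 208.7,  37.4]), array([0.9, 0.9])] amber cap [array([ 605.5, -240.5,   86.6]), array([2.3, 2.3])]
beaker base z3 [394.34374329 316.09816376   3.        ] [391.85427449 303.79057276   3.        ]
```

View pics/crop2.png

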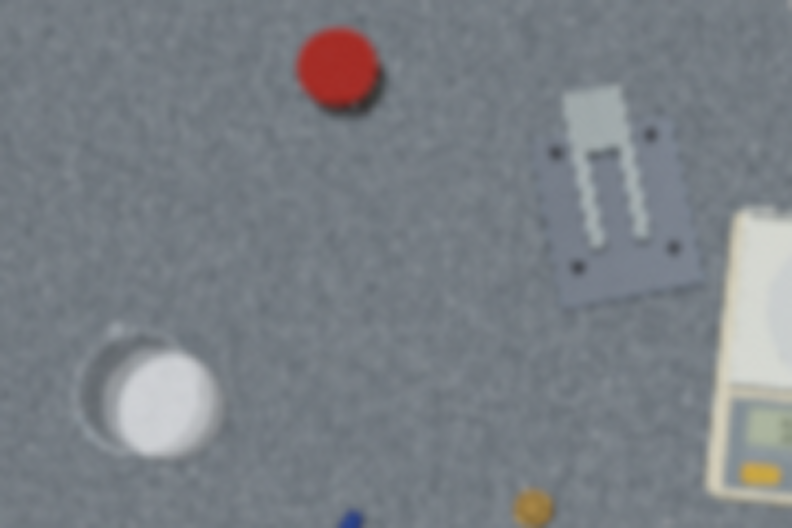

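The crop shows the red jar cap at top px (177,165) and the beaker's milky floor at about (137.5,241.6). The stand's fork has prong tips at about (235.7,205) and (245.7,203), tilted about 10°. I'll move over the stand next and use the wrist camera there.

```bash
cat >> h.py <<'E'
def qd(a): a=np.radians(a)/2; return [0,float(np.cos(a)),float(np.sin(a)),0]
def snap(name):
    i=robot.camera_info("wrist");im=robot.read_camera("wrist");cv2.imwrite(f"pics/{name}.png",im[:,:,::-1])
    np.savez(f"pics/{name}.npz",mtx=i["mtx"],cam_to_world=i["cam_to_world"]);return i,im
E
python3 - <<'E'
from h import *
S=robot.camera_info("side");T=robot.camera_info("top")
print("big brush top",tri([ray(T,(395,183)),ray(S,(281,115.5))]),"disc",tri([ray(T,(386.7,191)),ray(S,(281,145.5))]))
f=lambda c:onz(T,(100+c[0]/4.4,150+c[1]/4.4),140)[:2].round(1)
print("prongs tipL,tipR,rootL,rootR",f((597,243)),f((641,234)),f((586,160)),f((626,152)))
w=robot.camera_info("wrist")["cam_to_world"];s=robot.sense();print(np.round(w,2).tolist())
print("ik",robot.ik([394,-270,330],qd(-27)),robot.ik([480,0,420],qd(0)),robot.ik([394,310,330],qd(0)))
try:
    robot.movep([480,0,420],qd(0)); print(robot.sense()["time"]); i,im=snap("w_rack"); print(np.round(i["cam_to_world"],2).tolist(),robot.sense()["position"])
except robot.IKError as e: print("IKE",e)
E
```

```text
big brush top (array([ 497.77344113, -318.805184  ,  252.47949574]), [0.3, 0.3]) disc (array([ 497.59749604, -321.85788104,  158.94910945]), [0.1, 0.1])
prongs tipL,tipR,rootL,rootR [467.9  45.6] [472.8  21.1] [515.   51.9] [519.5  29.6]
[[0.43, -0.87, -0.24, 359.67], [-0.9, -0.42, -0.11, -575.98], [-0.0, 0.27, -0.96, 382.86], [0.0, 0.0, 0.0, 1.0]]
ik [ 0.57684222  0.06162309 -0.06800909  1.82744027  0.00440614  1.25267427
 -1.53445157] [ 0.44112845  0.05818417 -0.55342139  1.64097297  0.03078931  1.45116136
 -1.68600809] [-1.05320965  0.09239703  0.33094792  1.79988438 -0.0315514   1.25444618
 -2.2845509 ]
2.4667
[[-0.0, -0.96, -0.27, 554.29], [-1.0, 0.0, 0.0, -0.66], [0.0, 0.27, -0.96, 580.87], [0.0, 0.0, 0.0, 1.0]] [480.12570781  -0.9672062  419.63555891]
```

View pics/w_rack.png

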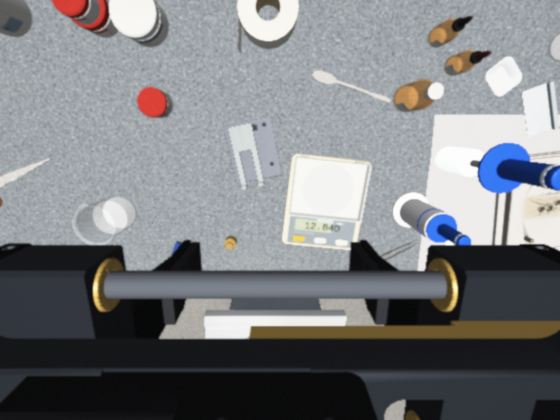

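This wrist view shows the stand's fork around (250,150), the beaker at (105,217), the pot and brush at (425,218) and the red jar at (152,102). Two closer views follow, one of the stand and one of the beaker.

Run:
```python
from h import *
robot.movep([425,40,260],qd(0)); i,a=snap("w_rack2")
robot.movep([375,300,280],qd(0)); i,b=snap("w_beak"); print(robot.sense()["time"],i["mtx"].round(1).tolist())
z=lambda x:cv2.resize(x,(400,400),interpolation=cv2.INTER_CUBIC)
cv2.imwrite("pics/pair.png",np.hstack([z(a[40:240,180:380]),z(b[40:240,180:380])])[:,:,::-1])
```

```text
4.3833 [[299.9, 0.0, 274.9], [0.0, 299.9, 211.3], [0.0, 0.0, 1.0]]
```

View pics/pair.png

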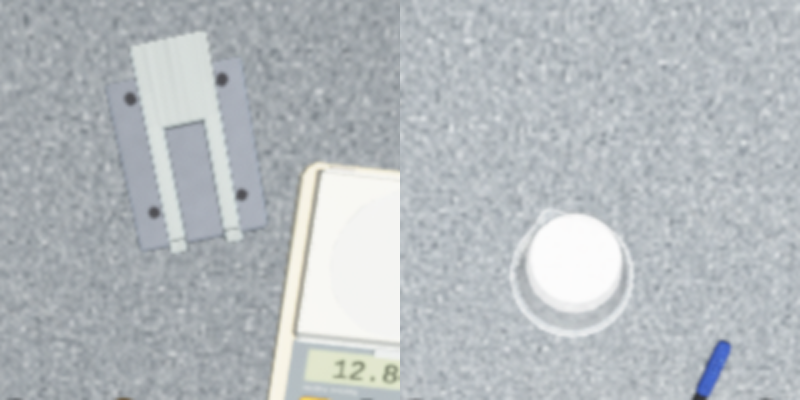

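The left crop shows the slot's closed corners at (166,127) and (203,120), and the prong front ends at (179,250) and (235,240). The right crop shows the beaker rim centred at (572,275) and its base at (574,262).

Run:
```python
from h import *
R=np.load("pics/w_rack2.npz");B=np.load("pics/w_beak.npz");T=robot.camera_info("top");S=robot.camera_info("side")
c=lambda p:(180+p[0]/2,40+p[1]/2)
t=lambda p:(100+p[0]/4.4,150+p[1]/4.4)
for n,p,q in(("closed",(184.5,123.5),(604,154)),("tips",(207,245),(619,239))):
    print(n,tri([ray(R,c(p)),ray(T,t(q))]))
C=onz(R,c((184.5,123.5)),140);F=onz(R,c((207,245)),146)
u=(C-F)[:2];print("C",C,"F",F,"len",np.linalg.norm(u),"yaw",np.degrees(np.arctan2(u[1],u[0])))
for a in((166,127),(203,120)):print("corner",onz(R,c(a),140))
print("prong spacing",np.linalg.norm(onz(R,c((179,250)),146)-onz(R,c((235,240)),146)))
print("beaker rim",onz(B,c((172,275)),95),"base",onz(B,c((174,262)),3),"top rim",tri([ray(B,c((172,275))),ray(S,(287.5,316))]))
print("rimdiam",61/299.9*(B["cam_to_world"][2,3]-95))
print(robot.ik([440,300,350],qd(0)) is not None)
```

```text
closed (array([527.18329708,  43.43402334,  99.03107626]), [0.6, 0.6])
tips (array([470.20410951,  32.74938166, 140.08650761]), [0.6, 0.6])
C [523.92054055  42.55573376 140.        ] F [470.98562813  32.31368523 146.        ] len 53.91664410169885 yaw 10.950496195177035
corner [522.45132292  50.78924709 140.        ]
corner [525.38547969  34.34619713 140.        ]
prong spacing 26.003556102327188
beaker rim [395.60190425 309.31043222  95.        ] base [390.65276477 310.46030539   3.        ] top rim (array([394.89600656, 309.00336759,  96.81509539]), [1.0, 1.0])
rimdiam 70.44648956847426
True
```

The fork's length (54 mm), prong spacing (26 mm) and tip height, and the beaker's rim diameter (70 mm) and height (97 mm), all match the text. Seat ≈ (510.5, 40, 140) and beaker ≈ (395, 309). Now I'll grasp the brush, with the closing line perpendicular to the tall look-alike.

Run:
```python
from h import *
q=qd(-26);x,y=394.3,-270.2
robot.movep([x,y,330],q);print(robot.sense()["position"].round(1),robot.sense()["time"])
print(robot.move_straight([x,y,138],vel=120,force_limit=8)); 
robot.move_gripper(10,30); s=robot.sense();print(s["finger_gap"],s["finger_force"],s["position"].round(1),s["wrist_force"].round(1))
if 17<s["finger_gap"]<23:
    robot.move_straight([x,y,275],vel=120,force_limit=10)
    s=robot.sense();print(s["finger_gap"],s["position"].round(1),s["wrist_force"].round(1),s["time"])
    i,w=snap("w_grip");t=robot.read_camera("top");sd=robot.read_camera("side")
    for n,im in(("top",t),("side",sd)):cv2.imwrite(f"pics/{n}1.png",im[:,:,::-1])
    z=lambda a:cv2.resize(a,None,fx=2,fy=2)
    cv2.imwrite("pics/grip.png",np.hstack([w[150:420,130:430],cv2.resize(sd[60:220,240:360],None,fx=2,fy=270/160)])[:,:,::-1])
```

```text
[ 395. -269.  330.] 6.4417
False
19.11032458827176 29.99985526139141 [ 394.3 -270.2  138. ] [ 0.  -0.1 -0.7]
19.541574198517804 [ 393.8 -269.9  274.2] [-0.1  0.2 -0.8] 10.5833
```

View pics/grip.png

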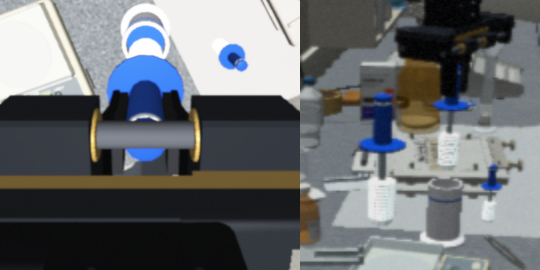

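The brush is held upright, with its disc in the wrist picture around (275,245). The pot is empty. Next I'll check its in-hand offset and tilt numerically.

Run:
```python
from h import *
i=np.load("pics/w_grip.npz");im=cv2.cvtColor(cv2.imread("pics/w_grip.png"),cv2.COLOR_BGR2RGB)
m=mask(im,*BLUE);bl=sorted(blobs(m,100),key=lambda b:-b[0][4])[:4];print(bl)
p=np.array([393.8,-269.9]);zo=274.2-23
a=np.radians(-26);tx=np.array([np.cos(a),np.sin(a)]);ty=np.array([tx[1],-tx[0]])
for z in(zo,zo+4):
    q=np.array([proj(i,[*(p+25*(np.cos(t)*tx+np.sin(t)*ty)),z]) for t in np.linspace(0,2*np.pi,90)]);print("disc",q.min(0).round(1),q.max(0).round(1))
for z in (zo-45,zo-110):
    q=np.array([proj(i,[*(p+16*(np.cos(t)*tx+np.sin(t)*ty)),z]) for t in np.linspace(0,2*np.pi,90)]);print("head",z,q.min(0).round(1),q.max(0).round(1))
# rows/extents along disc
sub=m[190:300,200:350];r=[(190+k,200+np.flatnonzero(sub[k]).min(),200+np.flatnonzero(sub[k]).max()) for k in range(0,110,4) if sub[k].any()];print([tuple(map(int,t)) for t in r])
S=robot.camera_info("side");T=robot.camera_info("top")
sd=cv2.cvtColor(cv2.imread("pics/side1.png"),cv2.COLOR_BGR2RGB)
print("side blobs",[b for b in blobs(mask(sd,*BLUE)) if 240<b[1][0]<360])
for n,z in(("disc",zo+2),("tip",zo-110),("headtop",zo-45)): print(n,proj(S,[*p,z]),proj(T,[*p,z]))
W=mask(sd,(0,0,190),(179,60,255))[100:180,295:325];rows=[(100+k,295+float(np.flatnonzero(W[k]).mean()),int((W[k]>0).sum())) for k in range(0,80,4) if W[k].any()];print(rows)
```

```text
[([236, 20, 80, 98, 4045], [282.7, 70.7]), ([237, 206, 77, 65, 3087], [274.8, 233.7]), ([350, 195, 24, 24, 399], [360.6, 205.4]), ([258, 176, 36, 22, 393], [275.6, 184.8])]
disc [238.3 208.1] [314.4 279.1]
disc [237.6 209.8] [315.2 282.1]
head 206.2 [256.2 204.5] [296.1 242.4]
head 141.2 [260.  188.4] [291.7 219.1]
[(190, 258, 293), (194, 258, 293), (206, 267, 283), (210, 255, 295), (214, 250, 300), (218, 246, 304), (222, 243, 307), (226, 241, 309), (230, 239, 311), (234, 238, 312), (238, 238, 312), (242, 237, 312), (246, 238, 312), (250, 239, 311), (254, 258, 291), (258, 258, 292), (262, 257, 292), (266, 256, 293), (270, 257, 281)]
side blobs [([277, 115, 9, 6, 38], [281.0, 117.4]), ([307, 115, 17, 11, 99], [315.2, 121.4]), ([270, 123, 23, 28, 346], [280.1, 137.7]), ([331, 161, 10, 12, 54], [335.4, 167.7]), ([325, 311, 20, 11, 91], [334.9, 315.6])]
disc [315.596884   122.32838292] [375.37394988 228.85304861]
tip [313.44739878 159.76320981] [365.64683483 234.53758396]
headtop [314.66750219 138.51423366] [371.07417117 231.36584341]
[(140, 314.5, 12), (144, 314.46666666666664, 15), (148, 314.1, 10), (152, 313.15384615384613, 13), (156, 314.8181818181818, 11), (160, 301.5, 2), (168, 320.0, 1)]
```

The brush sits within about 1.5 mm of the tool axis, upright. On to the beaker.

Run:
```python
from h import *
s=robot.sense()["position"]
robot.move_straight([s[0],s[1],345],vel=150)
x,y=395.3,309.2;q=qd(20)
robot.movep([x,y,345],q);robot.move_straight([x,y,345],vel=30);print(robot.sense()["position"].round(1),robot.sense()["time"])
def down():
    h=robot.move_straight([x,y,150],vel=130,force_limit=8)
    if h: print("early hit",robot.sense()["position"]);return False
    h=robot.move_straight([x,y,128],vel=25,force_limit=4);s=robot.sense();print(h,s["position"].round(1),s["wrist_force"].round(1),s["finger_gap"],s["time"]);return h
if down():
    robot.move_straight([x,y,212],vel=130)
    down(); sd=robot.read_camera("side");cv2.imwrite("pics/side2.png",sd[:,:,::-1])
    robot.move_straight([x,y,345],vel=120,force_limit=8)
    i,w=snap("w_after");s=robot.sense();print(s["position"].round(1),s["wrist_force"].round(1),s["time"])
    sd2=robot.read_camera("side");cv2.imwrite("pics/side3.png",sd2[:,:,::-1])
    c=lambda a:cv2.resize(a[170:390,200:360],(390,536))
    cv2.imwrite("pics/brush.png",np.hstack([c(sd),c(sd2)])[:,:,::-1])
```

```text
[395.7 308.7 344.9] 13.6833
True [395.5 309.2 135.3] [-0.9 -0.7  5. ] 19.119414790176194 15.95
True [395.7 309.6 135.3] [0.3 0.3 4.5] 19.547221667317135 17.9417
[395.1 309.  344.4] [-0.2 -0.5 -1.1] 19.9417
```

View pics/brush.png

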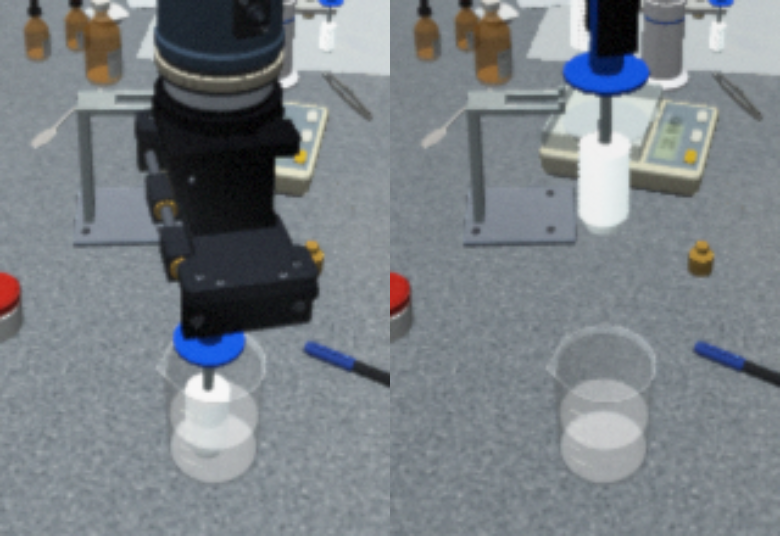

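The left crop shows the bristle head on the beaker's floor. The right shows the beaker still standing in place and the brush hanging upright. Next is the stand: I'll go to the pre-slide point in front of the fork and check alignment.

```bash
cat >> h.py <<'E'
U=np.array([np.cos(np.radians(10.95)),np.sin(np.radians(10.95))]);V=np.array([-U[1],U[0]])
SEAT=np.array([510.5,40.0])
def discoff(i,im,p,a,zo):
    m=mask(im,*BLUE);b=[b for b in blobs(m,800) if 180<b[1][1]<300 and 230<b[1][0]<320][0][0]
    a=np.radians(a);tx=np.array([np.cos(a),np.sin(a)]);ty=np.array([tx[1],-tx[0]])
    q=np.array([proj(i,[*(p+25*(np.cos(t)*tx+np.sin(t)*ty)),z]) for z in(zo,zo+4) for t in np.linspace(0,2*np.pi,90)])
    k=50/np.ptp(q[:,0]);l=((b[0]+(b[2]-1)/2)-(q[:,0].min()+q[:,0].max())/2)*k
    f=(q[:,1].min()-b[1])*k/0.93
    return l*ty+f*tx,(l,f),b
E
python3 - <<'E'
from h import *
i=np.load("pics/w_after.npz");im=cv2.cvtColor(cv2.imread("pics/w_after.png"),cv2.COLOR_BGR2RGB)
s=robot.sense();off,lf,b=discoff(i,im,s["position"][:2],20,s["position"][2]-22.3);print(off,lf,b)
off=np.clip(off,-3,3)
pre=SEAT-76*U-off
a=10.95;q=qd(a)
for p,z in((pre,300),(pre,178.3),(SEAT-off,178.3),(SEAT-off,155)): print(robot.ik([*p,z],q) is not None)
robot.movep([*pre,320],q);robot.move_straight([*pre,180],vel=120,force_limit=8)
robot.dwell(.2);s=robot.sense();print(s["position"].round(1),s["time"])
i,w=snap("w_pre");print(discoff(i,w,s["position"][:2],a,s["position"][2]-22.3))
t=robot.read_camera("top");sd=robot.read_camera("side")
cv2.imwrite("pics/pre.png",np.hstack([cv2.resize(w[60:300,180:380],(400,480)),cv2.resize(sd[150:290,200:320],(400,480))])[:,:,::-1])
E
```

```text
[ 2.89685924 -2.02391533] (np.float64(2.89264251180628), np.float64(2.0299374360162648)) [237, 206, 85, 64, 3136]
True
True
True
True
[433.3  27.5 180.4] 22.6083
(array([1.98046836, 0.77414506]), (np.float64(-0.3838559452968647), np.float64(2.0914612398771473)), [237, 206, 76, 64, 3079])
```

View pics/pre.png

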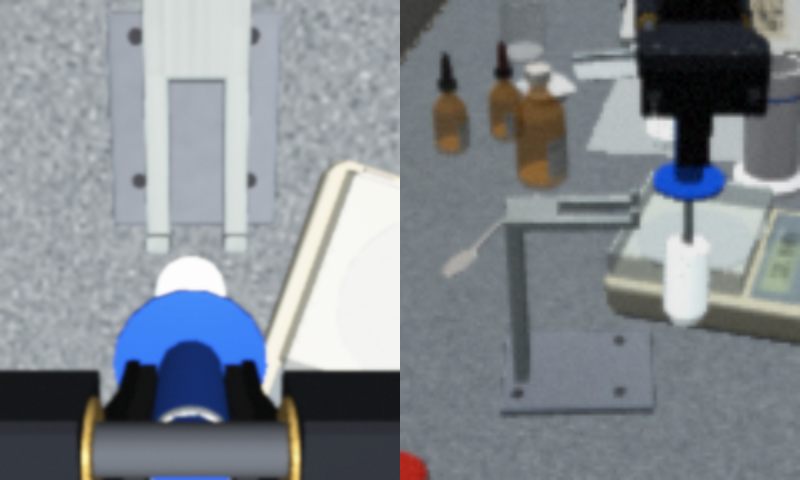

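The wrist view shows the fork aligned vertically, with the slot centre at crop x≈197 and the disc centre at ≈191. The brush is about 3 mm to the left because the previous offset estimate was contaminated by the blue pen. I'll correct that and slide in.

Run:
```python
from h import *
off=2.0*U+0.4*V; g=SEAT-off
robot.move_straight([*(SEAT-76*U-off),179],vel=40)
h=robot.move_straight([*g,179],vel=60,force_limit=4);s=robot.sense();print(h,s["position"].round(1),s["wrist_force"].round(1),s["time"])
if not h:
    robot.move_straight([*g,167],vel=40,force_limit=2.5)
    h=robot.move_straight([*g,157],vel=12,force_limit=2);s=robot.sense();print(h,s["position"].round(1),s["wrist_force"].round(1),s["time"])
i,w=snap("w_seat");sd=robot.read_camera("side")
cv2.imwrite("pics/seat.png",np.hstack([cv2.resize(w[60:300,180:380],(400,480)),cv2.resize(sd[150:290,200:320],(400,480))])[:,:,::-1])
```

```text
False [508.3  39.1 179. ] [ 0.2 -0.8  0.1] 24.425
True [508.7  39.2 161.9] [-0.5 -0.6  5. ] 25.4
```

View pics/seat.png

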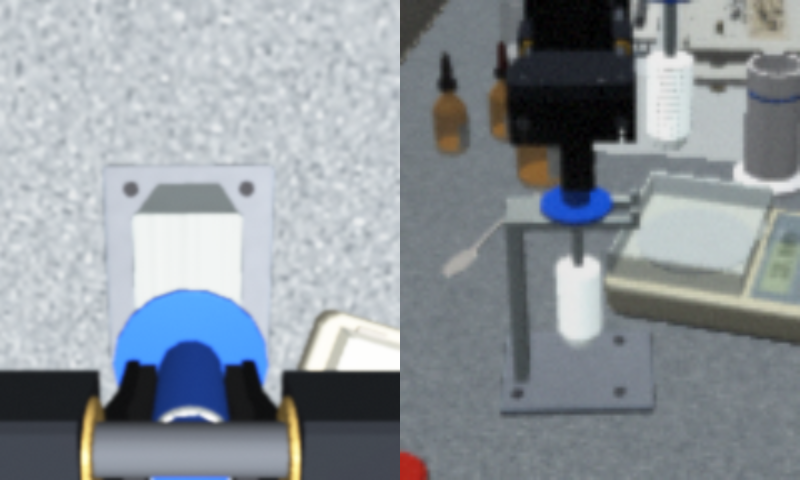

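The disc rests on both prongs, behind the lips and centred within about 2 mm, and contact came at the expected height. Releasing now.

Run:
```python
from h import *
robot.move_gripper(35);robot.move_gripper(80);p=robot.sense()["position"]
robot.move_straight([p[0],p[1],290],vel=100)
robot.movep([425,20,340],qd(10.95));robot.dwell(.3)
i,w=snap("w_end");sd=robot.read_camera("side");s=robot.sense();print(s["time"],s["wrist_force"].round(1))
cv2.imwrite("pics/end.png",np.hstack([cv2.resize(w[40:240,150:400],(400,320)),cv2.resize(sd[150:390,90:330],(400,320))])[:,:,::-1])
```

```text
29.4667 [0.5 0.2 0.2]
```

View pics/end.png

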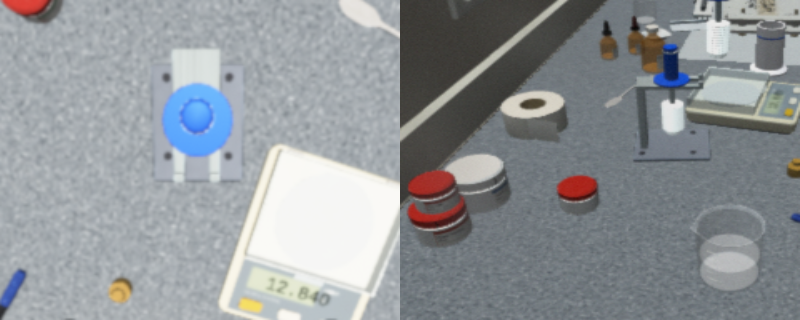

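The brush hangs upright, centred on the prongs behind the lips and released. The beaker, red jar and amber bottle are undisturbed.

```bash
python3 -c "
from rig import robot
print(robot.finish_job())"
```

```text
the job is handed in; nothing more can be done
None
```

The job is handed in, at about 29.5 s on the robot's clock: I brushed the beaker to its floor twice with a 77 mm upstroke between, then left the brush hanging upright and released on the drip stand, and the last pictures show the beaker, red jar and amber bottle undisturbed.

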